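# Move the lift-off dryer door to the loaded filament dryer

### The job

The filament dryer with the spool in it has no door. Squeeze the two upright tabs on the empty dryer's grille door together so its sprung hinge pin comes out of the hole, lift the door's bar up out of its two open brackets, and hang it the same way round on the loaded dryer: bar fully down in both brackets, pin sprung out through the hole, door hanging still. Leave the other things on the bench where they are.

Things in the scene. Friction and masses are not known exactly. Their poses are not given: they have to be found in the camera images.
- door: Loose aluminium grille door, about 0.4 kg. Origin: centre of its round steel hinge bar (16 mm across, 180 mm long, along y). z up, +x towards the dryer. The panel hangs below: 130 mm wide (y), 5 mm thick, from 8 to 86 mm below the bar's axis. Two equal steel tabs stand on the bar. The door swings freely about its bar; its weight lies below the bar.
- fixed_tab (a point): Middle of the door's fixed tab: an upright plate 26 mm wide (x), 6 mm thick, from 6 to 56 mm above the bar's axis, at y = -21 to -15 mm in the door's frame. Axes as the door's.
- pin_tab (a point): Middle of the pin's tab, an equal plate that slides with the pin along the door's y: at y = +23 to +29 mm with the pin out, +9 to +15 mm fully squeezed. The two tabs' outer faces are 50 mm apart at rest, 36 mm fully squeezed. Axes as the door's.
- pinch (a point): Point on the door midway between the tabs' outer faces when fully squeezed: x = 0, y = -3 mm, 38 mm above the bar's axis. Fingers that close evenly along y about this point leave the door in place. Axes as the door's.
- pin (a joint): Sprung hinge pin: how far it is withdrawn, in m, 0 = fully out, 0.014 = fully in. It slides along the door's y axis; squeezing the pin's tab towards the fixed tab withdraws it; the spring pushes it out with about 4.5 N at 0 and 7 N at 0.014.
- pin_tip (a point): Round tip of the sprung pin (10 mm diameter), on the bar's axis: 104 mm from the door's origin along +y when out, 90 mm (level with the bar's end) when fully squeezed.
- bar_pin_end (a point): End of the hinge bar on the pin's side, on its axis, 90 mm from the door's origin along +y.
- bar_plain_end (a point): Plain end of the hinge bar, on its axis, 90 mm from the door's origin along -y.
- dryer_a: The empty filament dryer, which starts with the door; fixed. Dark grey open-fronted box with clear top and back, 224 mm wide, 118 deep, 165 high, front face at x = 22 mm; a small black control pod on top. Origin on the bench right under the seated bar; x points from the front into the box, y along the bar, z up.
- dryer_a_seat (a point): Where the middle of the hinge bar's axis lies when seated: 150 mm above dryer_a's origin, same axes. The bar lies in two open-topped U brackets at y = +-73 to 83 mm: slot 19 mm wide (x), flared to 30 mm at the rim; floor 142 mm, rim 164 mm above the bench.
- dryer_a_hole (a point): Centre of the pin's 16 by 16 mm hole in dryer_a's +y cheek plate. Cheek plates stand outside the brackets at y = +-93 to 98 mm, up to 164 mm high, with lips above that flare outward to 173 mm. The bar has 3 mm of play along y each way between them; the -y plate has no hole.
- dryer_a_rail (a point): Middle of the rail above dryer_a: along y, 256 mm long, section x = 15 to 45 mm, 300 to 330 mm above the bench, on posts at y = +-112 to 128 mm, x = 22 to 52 mm. It bars the way straight down to the tabs: come tilted 35 to 40 degrees from the open front, fingers pointing down and into the box (+x); take the door out to the front (-x) after lifting it 25 to 40 mm.
- dryer_b: The loaded filament dryer (orange spool inside, no door), fixed, otherwise built exactly as dryer_a (brackets, plates, rail, axes), with the pin's hole also at +y.
- dryer_b_seat (a point): Where the middle of the hinge bar's axis must lie when seated in dryer_b: 150 mm above the bench over dryer_b's origin; axes as dryer_b's (door the same way round).
- dryer_b_hole (a point): Centre of the pin's hole in dryer_b's +y cheek plate, 95.5 mm along y from the seat.
- vase: Bystander: orange printed vase, 72 mm across, 60 mm high, on the bench in front of the dryers. Origin under its centre.
- spool: Bystander: empty black spool core lying flat, 96 mm across, 34 mm high. Origin under its centre.
- scraper: Bystander: flat scraper with a handle, 170 mm long, lying along its x axis. Origin under its middle.
Mind the look-alikes: they are no part of the job. What is meant by the door is not orange, and is the larger of those in its own colour.

How it is judged:
On the way, in this order (a step that is already met when the one before it is completed fails the run):
1. the pin is withdrawn (more than 10 mm) while the door still sits in the empty dryer's brackets (value of joint pin above 0.01 m and distance between door and dryer_a_seat below 0.01 m), for 0.2 s.
2. both ends of the bar are lifted clear above the empty dryer's brackets (z of each of bar_pin_end, bar_plain_end in the frame of dryer_a above 0.172 m), for 0.1 s.
At the end, for the whole second after the job is handed in: The door hangs in the loaded dryer: bar centre within 8 mm of the seat, both bar ends not more than 4 mm above their seated height, pin sprung out to within 3 mm of its full travel with its tip through the +y hole, door within 0.3 rad of hanging plumb and at rest (distance between door and dryer_b_seat below 0.008 m and z of each of bar_pin_end, bar_plain_end in the frame of dryer_b below 0.154 m and value of joint pin below 0.003 m and y of pin_tip in the frame of dryer_b above 0.098 m and distance between pin_tip and dryer_b_hole below 0.016 m and angle between door's own z axis and vertical below 0.3 rad and linear speed of door below 0.03 m/s and angular speed of door below 0.5 rad/s); the robot touches nothing.
It fails at once if a bystander (vase, spool or scraper) is moved more than 30 mm (distance of any of vase, spool, scraper from where it was at the start of the episode above 0.03 m).
It also fails if it takes over 51 s, if anything falls off the work surface, if the arm or the gripper's body presses on something with over 40 N, if the wrist force passes 120 N, or if a joint passes its speed limit or range.

### The arm

A 6-joint arm with a two-finger parallel gripper is mounted at the origin on the work surface. World frame = base frame: x ahead of the robot, y to its left, z up, the work surface at z = 0. Lengths are in m, angles in rad, forces in N, time in s.
With the tool pointing down it reaches from about 0.25 to 0.725 m from the base axis. Payload 4 kg.
Tool frame: the origin (TCP) lies at the very end of the fingers, on their centre line; the grasp point (between the pads) lies 19 mm behind it (bot.pinch_z is the distance from the TCP to the grasp point, in m); z points along the fingers, x is the direction in which the jaws open and shut, and the axes are right-handed (so a half turn about z gives the same grasp; the last joint's range is limited). The gripper opens to 85 mm and grips with 20 to 120 N. Pads are 22 mm wide; open, the fingers measure 114 mm over their backs; the gripper's body (76 mm by 85 mm) begins 54 mm behind the grasp point. The pads swing forward as they close: fully open they stand 13 mm farther back than shut.
Start: joints at [1.273, 0.241, 0.005, 1.335, 0, 1.571], TCP at [0.147, 0.478, 0.231] pointing down, gripper open.
Joint ranges: [-2.72, 2.72], [-1.05, 1.87], [-1.09, 1.28], [-1.99, 2.15], [-1.42, 1.44], [-3.14, 3.14]. Speed limits (rad/s): [2.79, 2.79, 3.14, 3.14, 3.14, 3.14].

### API

Orientations are given as a unit quaternion [x, y, z, w].
In Python, from workcell import bot gives the robot as it stands. The module is installed in compiled form; this text tells all that it offers.
- The arm moves only by the shell command python3 -m inch 'ROWS'. ROWS is JSON, a list of rows, each a list of 7 numbers: the shift along the tool's x, y, z scaled (see below), then the turn, a rotation vector about the tool's x, y, z scaled (see below), then the gripper command: -1 is fully open, 1 is shut, values between are in proportion. In form: [[x, y, z, wx, wy, wz, gripper], ...]. A call has exactly 8 rows; each row shifts and turns the commanded pose from where the row before left it, along the tool's axes as they then stand; what a row does not reach is not made up. The controller multiplies each number of a shift by 2.5 cm and each number of a turn by 180 degrees. A row lasts 1/10 s, in which the tool goes at most 50 mm and 8.59 degrees, less where a joint would pass 70% of its speed; a pose out of reach is approached as far as the arm can. A call with a number of a shift or a turn outside -1 to 1 is refused whole. A call with a gripper value outside its range is refused whole. The fingers move at their own pace and stop on an object; the grip force is fixed at half the most. Time passes only in rows, so rows that do not move let the fingers close, or fill a call up. It gives the time, the measured TCP pose, the force and the opening at its end, in the units of the state.
- bot.get_obs(): the state, without advancing time (a new reading comes with each control period).
- bot.camera(name): name is "side" or "top" or "wrist"; returns (picture, depth): 420x560x3 uint8, blue, green, red; 420x560 float32, m along the optical axis (not along the pixel's ray), 0 where there is no reading.
- bot.get_calibration(name): a dict with "vfov" (degrees; the focal length in pixels is half the picture's height over the tangent of half this angle, whatever the lens; pixels are square), "cx", "cy" (the principal point, pixels), "R" (3x3) and "t" (3): a world point X has camera coordinates R X + t. Camera axes: x right, y down, z forward; pixel columns grow to the right and rows downward; lengths in m; the calibration is good to about 2 mm. A picture is of the moment at which its call begins: read the wrist's pose just before it. get_calibration takes no time and is no camera call; for the wrist camera it gives the pose at the moment of the call.
- bot.job_done(): hands the job in, once; it reports no verdict.
The state is a dict: "clock": time; "joint_pos": joint angles; "joint_vel": joint speeds; "tau": joint torques, N m; "eef_pos": TCP position; "tool_rot": TCP orientation; "ft_force": force on the tool from outside, world axes, zero at the start; "ft_torque": the same for the moment, N m; "grip_width": finger opening in m.
Only numpy, scipy, OpenCV 4.12 (cv2) and the standard library are available. Lean on these libraries where they do the work, as an engineer would, in place of code of your own. Each camera call takes 0.05 s, during which the arm holds its last target.

## Working session

There is one attempt and no reset: what is moved stays moved. The work goes in short steps, Python scripts to look and compute and a shell command to move; the robot and the scene stay as the last step left them, time stands still between calls to the robot, and variables do not carry over. Pictures are saved under pics/ and viewed, and the job is handed in when it is done.

```bash
mkdir -p pics; cat > h.py <<'E'
from workcell import bot
import numpy as np, cv2
from scipy.spatial.transform import Rotation as Rot
def cam(n):
    c=bot.get_calibration(n); im,d=bot.camera(n); f=im.shape[0]/2/np.tan(np.radians(c['vfov'])/2)
    return im,d,c,f
def pts(d,c,f):
    v,u=np.indices(d.shape); P=np.stack([(u-c['cx'])/f*d,(v-c['cy'])/f*d,d],-1)
    W=(P-np.array(c['t']))@np.array(c['R']); W[d<=0]=np.nan; return W
E
python3 - <<'E'
from h import *
print(bot.get_obs(), bot.pinch_z)
for n in ['side','top','wrist']:
    im,d,c,f=cam(n); cv2.imwrite(f'pics/{n}0.png',im); np.savez(f'{n}0.npz',im=im,d=d,f=f,**{k:np.array(c[k]) for k in c}); print(n,c)
E
```

```text
{'clock': 0.0, 'joint_pos': array([1.27301750e+00, 2.41396203e-01, 3.71874040e-03, 1.33516798e+00,
       1.22805420e-05, 1.57081718e+00]), 'joint_vel': array([-0.00091755, -0.00086125,  0.00086897, -0.0009727 ,  0.00152065,
       -0.00129418]), 'tau': array([ 2.40973495e-03, -3.72322476e+01,  2.52406293e+01,  1.71206956e-02,
        2.70807859e-04,  9.49952607e-06]), 'eef_pos': array([0.1465127 , 0.47740175, 0.23041922]), 'tool_rot': array([ 8.04181602e-01,  5.94382791e-01, -8.27566453e-04,  6.04058043e-04]), 'ft_force': array([0.0228441 , 0.2763198 , 0.38207369]), 'ft_torque': array([ 0.04830586, -0.03594434,  0.02137207]), 'grip_width': 0.08544332465734489} 0.0187
side {'vfov': 51.13441092590702, 'cx': 278.4624761506732, 'cy': 207.45316021584978, 'R': array([[-0.9575514 , -0.28745224,  0.02159933],
       [-0.17512233,  0.52056916, -0.83566735],
       [ 0.22897051, -0.80397696, -0.54881103]]), 't': array([0.5299132 , 0.16794807, 1.48741744])}
top {'vfov': 47.02122194119974, 'cx': 268.9901303976226, 'cy': 214.78008636166922, 'R': array([[ 0.03000293, -0.99953427,  0.00557406],
       [-0.97611556, -0.03049952, -0.21510043],
       [ 0.21517026,  0.00101272, -0.97657603]]), 't': array([0.1637114 , 0.54957189, 1.66277751])}
wrist {'vfov': 62.29539781127795, 'cx': 275.5778482002576, 'cy': 209.8988769755122, 'R': array([[ 2.92301091e-01,  9.56326172e-01, -5.70893936e-04],
       [ 9.08477694e-01, -2.77489641e-01,  3.12518446e-01],
       [ 2.98711152e-01, -9.18681270e-02, -9.49911520e-01]]), 't': array([-0.49884397, -0.04105346,  0.37902754])}
```

View pics/side0.png

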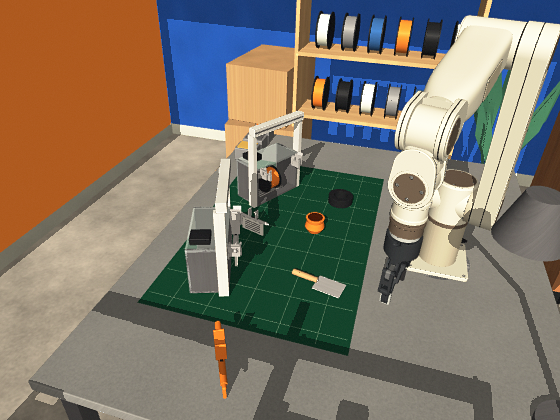

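View pics/top0.png

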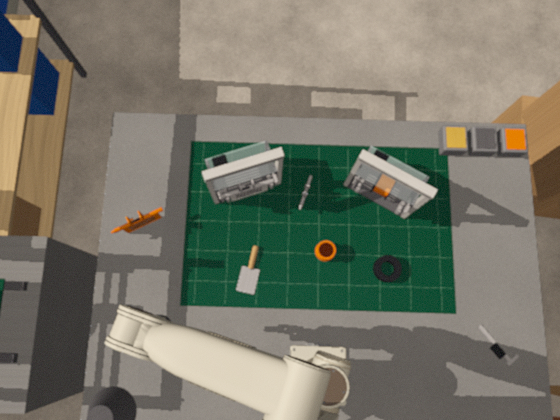

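View pics/wrist0.png

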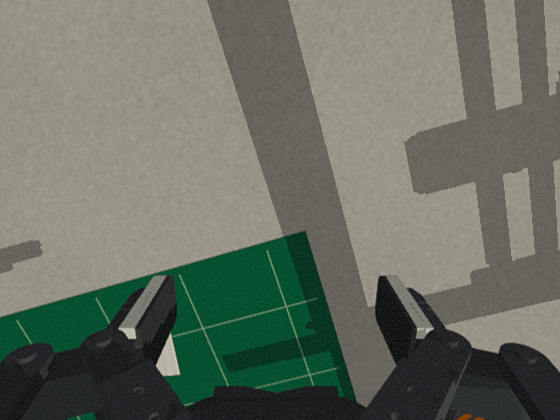

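The side view shows the empty dryer at (210,245) and the spool-loaded dryer at (265,175). In the top view these are at (243,175) and (390,182). Three things could be taken for the door, by top-view pixel:
- a grey grille in the empty dryer, at (247,190)
- a small grey grille lying loose between the dryers, at (305,192)
- an orange one at (137,220)

I'll crop in close to check.

```bash
python3 - <<'E'
import cv2,numpy as np
t=cv2.imread('pics/top0.png'); s=cv2.imread('pics/side0.png')
cv2.imwrite('pics/c1.png',cv2.resize(t[135:225,190:330],None,fx=5.7,fy=5.7,interpolation=cv2.INTER_CUBIC))
cv2.imwrite('pics/c2.png',cv2.resize(t[135:225,330:450],None,fx=6,fy=6,interpolation=cv2.INTER_CUBIC))
cv2.imwrite('pics/c3.png',cv2.resize(s[100:310,170:330],None,fx=2.8,fy=2.8,interpolation=cv2.INTER_CUBIC))
E
```

```text
(no output)
```

View pics/c1.png

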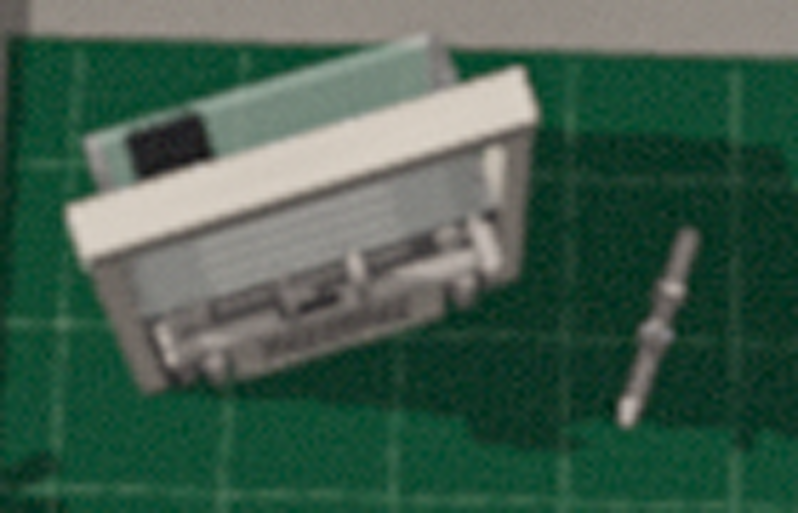

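View pics/c2.png

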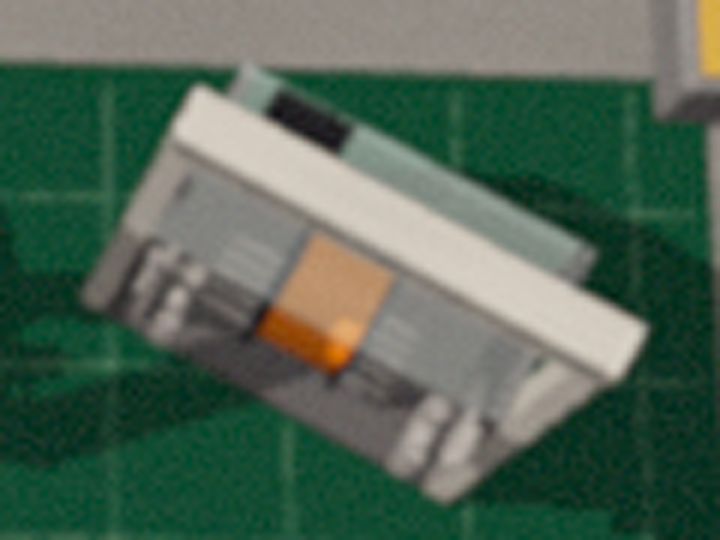

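View pics/c3.png

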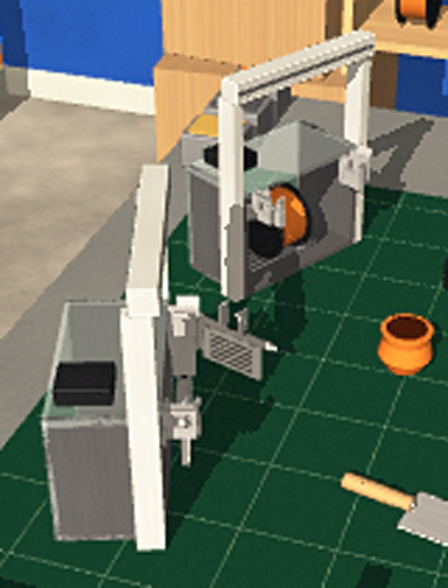

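The door is the wide grey grille in the empty dryer, at top (247,190). The small grey one is a decoy hanging separately, and the orange one doesn't qualify. Next I measure both dryers from their rails, and the door's bar and tabs.

```bash
cat > m.py <<'E'
from h import *
z=np.load('top0.npz'); d=z['d'];c=z;f=float(z['f']);W=pts(d,c,f)
z2=np.load('side0.npz');W2=pts(z2['d'],z2,float(z2['f']))
res={}
for nm,(u0,u1) in dict(a=(190,290),b=(335,450)).items():
    m=np.zeros(d.shape,np.uint8); m[135:225,u0:u1]=1
    S=(np.abs(W[...,2]-.33)<.008)&(m>0)
    S=cv2.morphologyEx(S.astype(np.uint8),cv2.MORPH_OPEN,np.ones((2,2)))
    n,l,st,_=cv2.connectedComponentsWithStats(S); k=1+st[1:,4].argmax()
    ys,xs=np.nonzero(l==k)
    # ray onto z=.33
    r=np.stack([(xs-c['cx'])/f,(ys-c['cy'])/f,np.ones(len(xs))],1)@c['R']; C=-c['R'].T@c['t']
    P=C+r*((.33-C[2])/r[:,2])[:,None]
    (cx,cy),(w,h),ang=cv2.minAreaRect((P[:,:2]*1000).astype(np.float32))
    box=cv2.boxPoints(((cx,cy),(w,h),ang))
    print(nm,len(xs),'median depth z',np.nanmedian(W[l==k][:,2]),'rect',cx,cy,w,h,ang)
    e=box-box[0]; L=np.linalg.norm(box[1]-box[0]); 
    v=(box[1]-box[0]) if L>np.linalg.norm(box[2]-box[1]) else box[2]-box[1]
    v/=np.linalg.norm(v); v=v if v[1]>0 else -v
    yaw=np.arctan2(-v[0],v[1]); xx=np.array([np.cos(yaw),np.sin(yaw)])
    o=(np.array([cx,cy])-30*xx)/1000
    print(' yaw deg',np.degrees(yaw),'origin',o); res[nm]=(o,yaw)
    # points in dryer frame
    for name,V in (('top',W),('side',W2)):
        Q=V.reshape(-1,3); Q=Q[np.isfinite(Q[:,0])]
        q=Q.copy(); dd=Q[:,:2]-o; q[:,0]=dd@xx; q[:,1]=dd@np.array([-xx[1],xx[0]])
        s=(np.abs(q[:,1])<135)&(q[:,2]>.30)&(q[:,2]<.34)&(np.abs(q[:,0]-.03)<.04)&(np.abs(q[:,1])<.15)
        if s.sum(): print(' ',name,'rail pctl x,y,z',np.percentile(q[s],[3,97],axis=0).round(3).tolist())
        s=(np.abs(q[:,1])<.06)&(np.abs(q[:,0])<.02)&(q[:,2]>.135)&(q[:,2]<.22)
        s2=s&(q[:,2]>.175)
        print('  bar/tabs',s.sum(), q[s2].round(3)[:40].tolist())
np.savez('dry.npz',ao=res['a'][0],ay=res['a'][1],bo=res['b'][0],by=res['b'][1])
E
python3 m.py
```

```text
a 801 median depth z 0.3284760259867339 rect 640.5614624023438 263.3957824707031 32.11919403076172 254.34950256347656 19.801374435424805
 yaw deg 19.801376 origin [0.61233528 0.25323297]
  top rail pctl x,y,z [[0.02, -0.118, 0.306], [0.049, 0.122, 0.335]]
  bar/tabs 196 [[0.017, -0.016, 0.21], [0.015, -0.016, 0.203], [0.014, -0.019, 0.205], [0.011, -0.014, 0.208], [0.012, -0.018, 0.199], [0.009, -0.014, 0.203], [0.008, -0.017, 0.202], [0.018, 0.028, 0.207], [0.016, 0.025, 0.21], [0.007, -0.013, 0.198], [0.005, -0.016, 0.203], [0.004, -0.019, 0.2], [0.015, 0.029, 0.206], [0.013, 0.026, 0.207], [0.002, -0.015, 0.202], [-0.001, -0.018, 0.208], [0.013, 0.03, 0.199], [0.009, 0.027, 0.212], [-0.003, -0.014, 0.207], [-0.003, -0.017, 0.203], [0.014, 0.031, 0.186], [0.008, 0.028, 0.203], [0.004, 0.025, 0.212], [0.005, 0.019, 0.202], [0.008, 0.015, 0.188], [0.006, 0.012, 0.194], [-0.003, -0.013, 0.194], [-0.007, -0.016, 0.207], [0.003, 0.029, 0.21], [0.003, 0.026, 0.206], [0.007, 0.022, 0.187], [0.004, 0.019, 0.195], [0.003, 0.016, 0.195], [0.003, 0.013, 0.19], [-0.002, -0.013, 0.181], [-0.007
[... 813 characters left out ...]
.198], [0.015, -0.012, 0.195], [0.012, -0.015, 0.193], [0.009, -0.014, 0.194], [0.006, -0.01, 0.197], [0.003, -0.016, 0.193], [-0.0, -0.015, 0.193], [-0.003, -0.013, 0.194], [-0.006, -0.013, 0.195], [0.015, -0.01, 0.193], [0.012, -0.015, 0.19], [0.009, -0.015, 0.189], [0.006, -0.015, 0.19], [0.003, -0.012, 0.192], [-0.0, -0.008, 0.194]]
b 828 median depth z 0.32929457059236333 rect 623.865234375 -208.57911682128906 255.31272888183594 33.76292419433594 61.478363037109375
 yaw deg -28.521635 origin [ 0.59750613 -0.1942544 ]
  top rail pctl x,y,z [[0.018, -0.116, 0.306], [0.047, 0.124, 0.335]]
  bar/tabs 0 []
  side rail pctl x,y,z [[0.013, -0.113, 0.302], [0.044, 0.132, 0.332]]
  bar/tabs 4 []
```

```bash
cat >> h.py <<'E'
def tilt_rot(yaw,tilt):
    x=np.array([-np.sin(yaw),np.cos(yaw),0]); z=np.array([np.sin(tilt)*np.cos(yaw),np.sin(tilt)*np.sin(yaw),-np.cos(tilt)])
    return np.stack([x,np.cross(z,x),z],1)
def state():
    o=bot.get_obs(); return o,np.array(o['eef_pos']),Rot.from_quat(o['tool_rot']).as_matrix()
def need(P,R):
    o,p,r=state()
    print('t',o['clock'],'p',p.round(4),'w',o['grip_width'].__round__(4),'F',np.round(o['ft_force'],1),'j',np.round(o['joint_pos'],2))
    dw=np.asarray(P)-p; rv=Rot.from_matrix(r.T@R).as_rotvec()
    print('to go mm world',(dw*1000).round(1),'tool units shift',(r.T@dw/.025).round(2),'turn deg',np.degrees(rv).round(2),'units',(rv/np.pi).round(3))
E
python3 - <<'E'
from h import *
o,p,r=state()
c=bot.get_calibration('wrist'); C=-c['R'].T@c['t']
print('cam in tool',(r.T@(C-p)).round(4)); print((r.T@c['R'].T).round(4))
z=np.load('top0.npz');W=pts(z['d'],z,float(z['f']))
# heights: decoy, vase, spool
for n,(u,v) in dict(decoy=(305,192),decoytop=(303,196),vase=(325,250),spool=(388,268),scr=(249,278)).items():
    q=W[v-8:v+9,u-8:u+9].reshape(-1,3); q=q[q[:,2]>.01]; print(n,np.nanmedian(q,0).round(3),q.max(0).round(3),q.min(0).round(3))
# back edge of rail, depth based fit
for n,o0,y in (('a',[.6123,.2532],19.8),('b',[.5975,-.1943],-28.52)):
  y=np.radians(y);xx=np.array([np.cos(y),np.sin(y)]);yy=np.array([-xx[1],xx[0]])
  for nm in('top','side'):
    z=np.load(nm+'0.npz');Q=pts(z['d'],z,float(z['f'])).reshape(-1,3);dd=Q[:,:2]-o0
    q=np.stack([dd@xx,dd@yy,Q[:,2]],1); s=(q[:,2]>.322)&(q[:,2]<.34)&(np.abs(q[:,0]-.03)<.04)&(np.abs(q[:,1])<.16)
    q=q[s];
    print(n,nm,'x by y-bin',[(np.percentile(q[(q[:,1]>b)&(q[:,1]<b+.05)][:,0],[2,50,98])*1000).round(1).tolist() for b in(-.12,-.06,0,.06)],'yrange',np.percentile(q[:,1],[.3,1,99,99.7]).round(4))
E
```

```text
cam in tool [-0.0008 -0.08   -0.1421]
[[ 1.000e+00  7.000e-04  1.600e-03]
 [-1.100e-03  9.499e-01  3.125e-01]
 [-1.300e-03 -3.125e-01  9.499e-01]]
decoy [0.625 0.057 0.069] [0.677 0.068 0.104] [0.601 0.02  0.01 ]
decoytop [0.618 0.061 0.064] [0.661 0.086 0.103] [0.586 0.043 0.01 ]
vase [ 0.423 -0.02   0.06 ] [0.454 0.009 0.072] [ 0.395 -0.049  0.024]
spool [ 0.37  -0.259  0.034] [ 0.4   -0.217  0.045] [ 0.341 -0.278  0.01 ]
scr [0.329 0.245 0.011] [0.344 0.274 0.014] [0.304 0.217 0.01 ]
a top x by y-bin [[20.5, 34.1, 50.5], [20.4, 35.0, 49.7], [20.6, 34.4, 49.8], [20.4, 34.2, 49.7]] yrange [-0.1248 -0.1228  0.1269  0.1286]
a side x by y-bin [[19.6, 33.6, 48.6], [19.8, 34.0, 49.0], [19.9, 33.9, 48.6], [20.2, 34.6, 48.6]] yrange [-0.1194 -0.1175  0.1319  0.1327]
b top x by y-bin [[18.0, 32.2, 47.8], [17.3, 32.2, 47.4], [18.3, 32.8, 48.5], [17.7, 31.7, 47.7]] yrange [-0.123  -0.1216  0.1291  0.1309]
b side x by y-bin [[14.9, 24.4, 42.2], [12.1, 24.0, 45.7], [12.6, 24.3, 44.8], [13.6, 24.4, 45.6]] yrange [-0.1217 -0.1199  0.1339  0.1355]
```

```bash
cat >> h.py <<'E'
def org(o0,y,dx,dy):
    y=np.radians(y);xx=np.array([np.cos(y),np.sin(y)]);return np.array(o0)+dx*xx+dy*np.array([-xx[1],xx[0]])
YA,YB=np.radians(19.8),np.radians(-28.52); T=np.radians(37)
OA=org([.6123,.2532],19.8,.0045,.003); OB=org([.5975,-.1943],-28.52,.0025,.004)
def pose(O,yaw,tilt,D,q=(0,-.003,.188)):
    R=tilt_rot(yaw,tilt); Q=np.array([*(O+q[0]*np.array([np.cos(yaw),np.sin(yaw)])+q[1]*np.array([-np.sin(yaw),np.cos(yaw)])),q[2]])
    return Q+R[:,2]*(.0187-D),R
E
python3 - <<'E'
from h import *
print(OA,OB)
need(*pose(OB,YB,T,.13)); print(pose(OB,YB,T,.13)[0])
E
```

```text
[0.61551775 0.25754696] [ 0.60160649 -0.19197906]
t 0.15 p [0.1466 0.4775 0.2306] w 0.0856 F [-0.5 -0.3 -0. ] j [1.27 0.24 0.   1.34 0.   1.57]
to go mm world [ 394.7 -640.2   46.3] tool units shift [-19.85  22.61  -1.82] turn deg [-36.87  -3.61  11.09] units [-0.205 -0.02   0.062]
[ 0.54132031 -0.16263341  0.27688813]
```

```bash
R='[-0.83,0.94,-0.08,0,0,0,-1]'; python3 -m inch '[[-0.83,0.94,-0.08,0,0,0,-1],[-0.83,0.94,-0.08,0,0,0,-1],[-0.83,0.94,-0.08,0,0,0,-1],[-0.83,0.94,-0.08,0,0,0,-1],[-0.83,0.94,-0.08,0,0,0,-1],[-0.83,0.94,-0.08,0,0,0,-1],[-0.83,0.94,-0.08,0,0,0,-1],[-0.83,0.94,-0.08,0,0,0,-1]]'
python3 -m inch '[[-0.83,0.94,-0.08,0,0,0,-1],[-0.83,0.94,-0.08,0,0,0,-1],[-0.83,0.94,-0.08,0,0,0,-1],[-0.83,0.94,-0.08,0,0,0,-1],[-0.83,0.94,-0.08,0,0,0,-1],[-0.83,0.94,-0.08,0,0,0,-1],[-0.83,0.94,-0.08,0,0,0,-1],[-0.83,0.94,-0.08,0,0,0,-1]]'
python3 -m inch '[[-0.83,0.94,-0.08,0,0,0,-1],[-0.83,0.94,-0.08,0,0,0,-1],[-0.83,0.94,-0.08,0,0,0,-1],[-0.83,0.94,-0.08,0,0,0,-1],[-0.83,0.94,-0.08,0,0,0,-1],[-0.83,0.94,-0.08,0,0,0,-1],[-0.83,0.94,-0.08,0,0,0,-1],[-0.83,0.94,-0.08,0,0,0,-1]]'
python3 -m inch '[[0,0,0,-0.0256,-0.0025,0.0078,-1],[0,0,0,-0.0256,-0.0025,0.0078,-1],[0,0,0,-0.0256,-0.0025,0.0078,-1],[0,0,0,-0.0256,-0.0025,0.0078,-1],[0,0,0,-0.0256,-0.0025,0.0078,-1],[0,0,0,-0.0256,-0.0025,0.0078,-1],[0,0,0,-0.0256,-0.0025,0.0078,-1],[0,0,0,-0.0256,-0.0025,0.0078,-1]]'
python3 - <<'E'
from h import *
need(*pose(OB,YB,T,.13))
E
```

```text
clock: 0.95
eef_pos: [0.278, 0.2629, 0.2472]
tool_rot: [0.804, 0.595, -0.0, 0.0]
ft_force: [1.0, 1.5, 0.1]
grip_width: 0.0851
clock: 1.75
eef_pos: [0.409, 0.049, 0.2632]
tool_rot: [0.804, 0.594, -0.0, -0.0]
ft_force: [-0.3, 0.6, -0.4]
grip_width: 0.0853
clock: 2.55
eef_pos: [0.5401, -0.1647, 0.2789]
tool_rot: [0.804, 0.594, -0.0, -0.0]
ft_force: [0.6, 0.1, 0.0]
grip_width: 0.0854
clock: 3.35
eef_pos: [0.5392, -0.1636, 0.2793]
tool_rot: [0.816, 0.483, 0.164, 0.273]
ft_force: [-0.4, -0.7, 0.3]
grip_width: 0.0854
t 3.35 p [ 0.5392 -0.1636  0.2793] w 0.0854 F [-0.4 -0.7  0.3] j [-0.2  -0.09 -0.44  0.59 -0.18  0.25]
to go mm world [ 2.1  0.9 -2.4] tool units shift [ 0.07 -0.01  0.11] turn deg [ 0.15 -0.02 -0.27] units [ 0.001 -0.    -0.001]
```

```bash
cat >> h.py <<'E'
def snap(tag):
    o,p,r=state(); im,d,c,f=cam('wrist'); cv2.imwrite(f'pics/{tag}.png',im)
    np.savez(tag+'.npz',im=im,d=d,f=f,p=p,r=r,**{k:np.array(c[k]) for k in c})
E
python3 -c "
from h import *
snap('wb')"
```

```text
(no output)
```

View pics/wb.png

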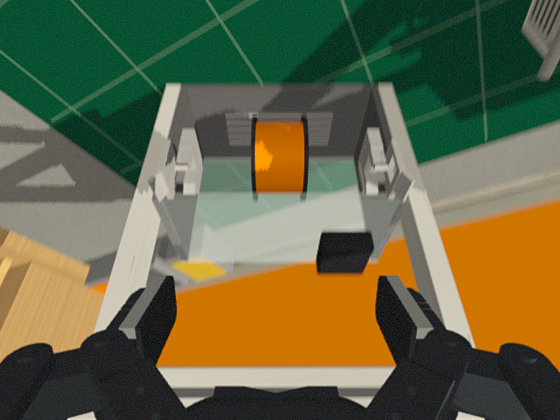

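```bash
python3 - <<'E'
from h import *
P,R=pose(OA,YA,T,.13); need(P,R)
o,p,r=state(); print('shift in final axes',(R.T@(P-p)/.025).round(2),P)
E
```

```text
t 3.4 p [ 0.5357 -0.1623  0.2752] w 0.0849 F [-3.5  1.2 -3.5] j [-0.2  -0.09 -0.45  0.59 -0.18  0.25]
to go mm world [ 17.8 394.4   1.7] tool units shift [14.18 -5.53 -4.21] turn deg [ -0.06  29.08 -38.81] units [-0.     0.162 -0.216]
shift in final axes [14.6   4.84  3.57] [0.55351188 0.23203497 0.27688813]
```

```bash
python3 - <<'E'
import cv2
t=cv2.imread('pics/wb.png')
cv2.imwrite('pics/wb_l.png',cv2.resize(t[100:250,110:230],None,fx=4,fy=4,interpolation=cv2.INTER_CUBIC))
cv2.imwrite('pics/wb_r.png',cv2.resize(t[100:250,330:450],None,fx=4,fy=4,interpolation=cv2.INTER_CUBIC))
E
```

```text
(no output)
```

View pics/wb_l.png

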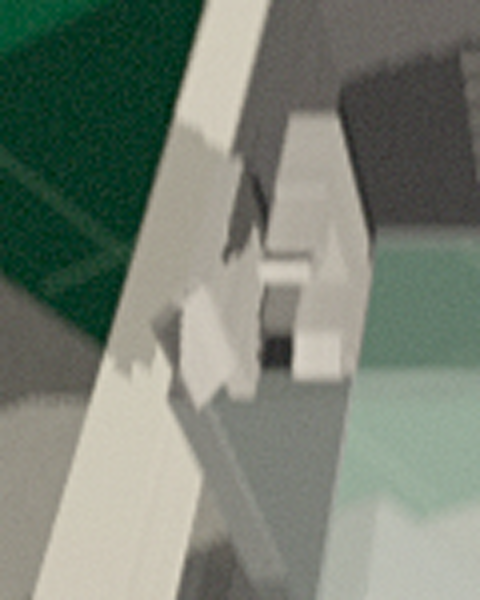

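View pics/wb_r.png

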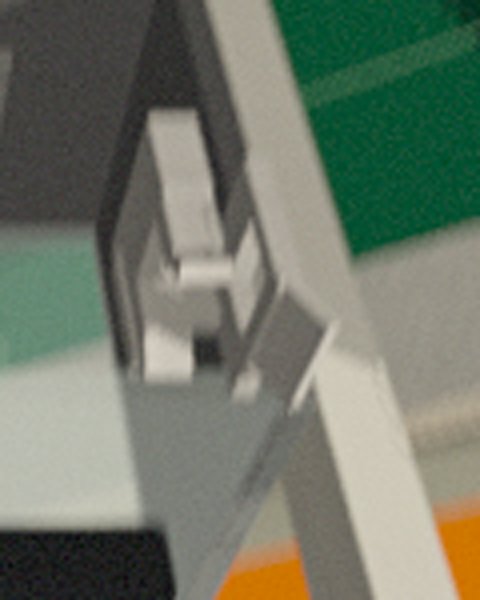

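```bash
python3 -m inch '[[0,0,0,0,0.0203,-0.027,-1],[0,0,0,0,0.0203,-0.027,-1],[0,0,0,0,0.0203,-0.027,-1],[0,0,0,0,0.0203,-0.027,-1],[0,0,0,0,0.0203,-0.027,-1],[0,0,0,0,0.0203,-0.027,-1],[0,0,0,0,0.0203,-0.027,-1],[0,0,0,0,0.0203,-0.027,-1]]'
python3 -m inch '[[0.91,0.303,0.223,0,0,0,-1],[0.91,0.303,0.223,0,0,0,-1],[0.91,0.303,0.223,0,0,0,-1],[0.91,0.303,0.223,0,0,0,-1],[0.91,0.303,0.223,0,0,0,-1],[0.91,0.303,0.223,0,0,0,-1],[0.91,0.303,0.223,0,0,0,-1],[0.91,0.303,0.223,0,0,0,-1]]'
python3 -m inch '[[0.91,0.303,0.223,0,0,0,-1],[0.91,0.303,0.223,0,0,0,-1],[0.91,0.303,0.223,0,0,0,-1],[0.91,0.303,0.223,0,0,0,-1],[0.91,0.303,0.223,0,0,0,-1],[0.91,0.303,0.223,0,0,0,-1],[0.91,0.303,0.223,0,0,0,-1],[0.91,0.303,0.223,0,0,0,-1]]'
python3 - <<'E'
from h import *
need(*pose(OA,YA,T,.13)); snap('wa'); need(*pose(OA,YA,T,.13))
E
```

```text
clock: 4.2
eef_pos: [0.5395, -0.1638, 0.2795]
tool_rot: [0.543, 0.778, 0.261, 0.181]
ft_force: [0.4, -0.1, -0.0]
grip_width: 0.0851
clock: 5.0
eef_pos: [0.5482, 0.0341, 0.2805]
tool_rot: [0.544, 0.777, 0.26, 0.181]
ft_force: [0.3, -0.1, -0.8]
grip_width: 0.0852
clock: 5.8
eef_pos: [0.5567, 0.231, 0.2815]
tool_rot: [0.544, 0.777, 0.26, 0.181]
ft_force: [0.7, 0.1, 0.5]
grip_width: 0.0852
t 5.8 p [0.5567 0.231  0.2815] w 0.0852 F [0.7 0.1 0.5] j [ 0.41 -0.02 -0.38  0.57 -0.04  0.05]
to go mm world [-3.2  1.1 -4.6] tool units shift [ 0.08 -0.19  0.08] turn deg [-0.03 -0.18  0.13] units [-0.    -0.001  0.001]
t 5.85 p [0.5569 0.2343 0.2818] w 0.0854 F [0.8 2.7 1.1] j [ 0.42 -0.02 -0.37  0.57 -0.03  0.05]
to go mm world [-3.4 -2.3 -5. ] tool units shift [-0.04 -0.25  0.06] turn deg [ 0.05 -0.43  0.25] units [ 0.    -0.002  0.001]
```

View pics/wa.png

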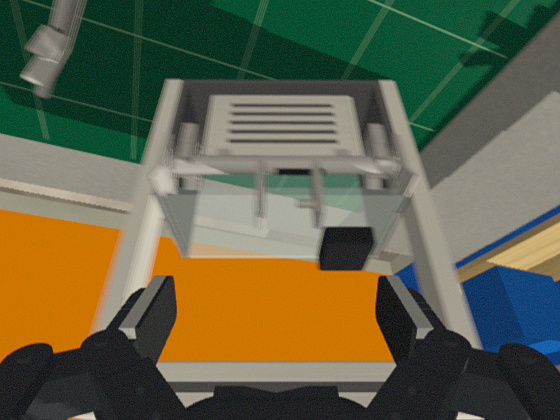

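```bash
python3 - <<'E'
from h import *
snap('wa2'); need(*pose(OA,YA,T,.13))
t=cv2.imread('pics/wa2.png')
cv2.imwrite('pics/wa2c.png',cv2.resize(t[80:270,130:430],None,fx=2.6,fy=2.6,interpolation=cv2.INTER_CUBIC))
E
```

```text
t 5.9 p [0.5568 0.2326 0.2815] w 0.0851 F [-0.1  0.   0.4] j [ 0.41 -0.02 -0.38  0.57 -0.03  0.05]
to go mm world [-3.2 -0.6 -4.7] tool units shift [ 0.02 -0.22  0.07] turn deg [ 0.01 -0.34  0.29] units [ 0.    -0.002  0.002]
```

View pics/wa2c.png

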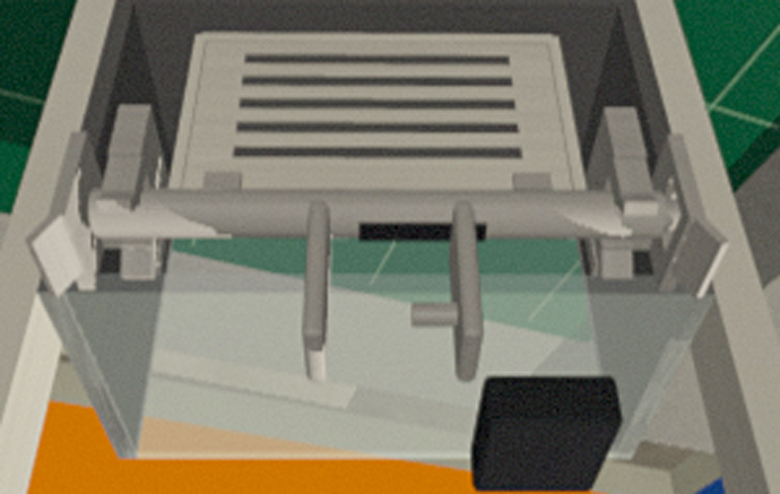

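```bash
cat > cl.py <<'E'
from h import *
def an(tag,O,Y):
    z=np.load(tag+'.npz'); W=pts(z['d'],z,float(z['f'])); xx=np.array([np.cos(Y),np.sin(Y)]);yy=np.array([-xx[1],xx[0]])
    dd=W[...,:2]-O; q=np.stack([dd@xx,dd@yy,W[...,2]],-1)*1000
    Q=q.reshape(-1,3)
    out={}
    for s in(1,-1):
        m=(Q[:,1]*s>100)&(Q[:,1]*s<140)&(Q[:,0]>0)&(Q[:,0]<40)&(Q[:,2]>40)&(Q[:,2]<270)
        A=Q[m]; f=A[(np.abs(A[:,1]*s-120)<5)]
        # front face
        xf=np.percentile(f[:,0],[20,50,80]); g=A[np.abs(A[:,0]-np.median(f[:,0]))<4]
        print(tag,s,len(A),'front x',xf.round(1),'y range',np.percentile(g[:,1],[1,3,50,97,99]).round(1))
        m=(Q[:,1]*s>66)&(Q[:,1]*s<88)&(np.abs(Q[:,0])<25)&(Q[:,2]>145)&(Q[:,2]<172); B=Q[m]
        m2=(Q[:,1]*s>88)&(Q[:,1]*s<112)&(np.abs(Q[:,0])<25)&(Q[:,2]>145)&(Q[:,2]<180); Cc=Q[m2]
        print('   bracket',len(B),np.percentile(B,[3,50,97],axis=0).round(1).tolist(),'cheek',len(Cc),np.percentile(Cc,[3,50,97],axis=0).round(1).tolist())
    return q
if __name__=='__main__':
    qb=an('wb',OB,YB); qa=an('wa2',OA,YA)
    for s0,s1 in((-30,-10),(15,40)):
        Q=qa.reshape(-1,3); m=(Q[:,1]>s0)&(Q[:,1]<s1)&(np.abs(Q[:,0])<22)&(Q[:,2]>168)&(Q[:,2]<212); print('tab',m.sum(),np.percentile(Q[m],[3,25,50,75,97],axis=0).round(1).tolist())
    Q=qa.reshape(-1,3); m=(np.abs(Q[:,1])<65)&(np.abs(Q[:,0])<22)&(Q[:,2]>140)&(Q[:,2]<163); print('bar',m.sum(),np.percentile(Q[m],[3,25,50,75,97],axis=0).round(1).tolist())
E
python3 cl.py
```

```text
wb 1 5582 front x [22.8 23.3 23.8] y range [103.2 104.4 118.2 126.6 127. ]
   bracket 811 [[-16.3, 68.4, 145.7], [11.9, 76.1, 157.1], [24.1, 86.4, 164.6]] cheek 969 [[-13.2, 90.2, 146.0], [2.9, 94.9, 163.9], [24.1, 110.9, 174.3]]
wb -1 5354 front x [22.6 23.1 23.6] y range [-128.8 -128.3 -120.2 -106.  -104.6]
   bracket 785 [[-16.7, -85.9, 145.7], [11.5, -77.5, 157.1], [24.1, -68.4, 164.3]] cheek 968 [[-13.3, -103.3, 145.9], [1.3, -95.8, 163.2], [23.7, -90.4, 173.9]]
wa2 1 5464 front x [22.4 23.  23.5] y range [102.2 103.6 117.4 125.7 126.1]
   bracket 1103 [[-16.4, 66.9, 146.3], [0.1, 75.2, 156.7], [23.8, 86.8, 164.5]] cheek 1047 [[-13.4, 89.2, 146.8], [1.2, 94.0, 163.8], [23.8, 110.6, 174.4]]
wa2 -1 5800 front x [22.3 22.8 23.3] y range [-129.6 -129.2 -120.8 -106.5 -105.4]
   bracket 1101 [[-16.8, -86.1, 146.5], [-0.6, -76.8, 156.8], [23.6, -67.0, 164.3]] cheek 1090 [[-13.6, -103.9, 146.1], [-0.4, -96.2, 163.2], [23.5, -89.1, 174.1]]
tab 525 [[-12.7, -22.4, 169.6], [-12.0, -20.8, 181.5], [-11.2, -19.2, 194.2], [-3.4, -17.6, 204.4], [10.1, -16.7, 205.9]]
tab 638 [[-12.7, 17.0, 169.9], [-11.8, 21.3, 182.9], [-10.1, 22.9, 192.8], [-1.5, 24.9, 203.3], [9.8, 26.9, 205.8]]
bar 3207 [[-8.1, -61.1, 140.8], [-6.4, -33.6, 150.4], [-4.6, 0.6, 154.6], [-1.7, 33.9, 156.9], [4.0, 61.3, 159.2]]
```

```bash
cat >> h.py <<'E'
OA=org(OA,19.8,.0008,-.0017); OB=org(OB,-28.52,.001,-.0009)
E
python3 - <<'E'
from h import *
need(*pose(OA,YA,T,0)); need(*pose(OA,YA,T,.03))
E
```

```text
t 5.9 p [0.5568 0.2326 0.2815] w 0.0851 F [-0.1  0.   0.4] j [ 0.41 -0.02 -0.38  0.57 -0.03  0.05]
to go mm world [  71.7   24.6 -108.5] tool units shift [-0.08 -0.19  5.29] turn deg [ 0.01 -0.34  0.29] units [ 0.    -0.002  0.002]
t 5.9 p [0.5568 0.2326 0.2815] w 0.0851 F [-0.1  0.   0.4] j [ 0.41 -0.02 -0.38  0.57 -0.03  0.05]
to go mm world [ 54.7  18.5 -84.5] tool units shift [-0.07 -0.19  4.09] turn deg [ 0.01 -0.34  0.29] units [ 0.    -0.002  0.002]
```

```bash
python3 -m inch '[[-0.08,-0.19,0.7,0,-0.002,0.002,-1],[0,0,0.7,0,0,0,-1],[0,0,0.7,0,0,0,-1],[0,0,0.7,0,0,0,-1],[0,0,0.7,0,0,0,-1],[0,0,0.6,0,0,0,-1],[0,0,0,0,0,0,-1],[0,0,0,0,0,0,-1]]'
python3 - <<'E'
from h import *
need(*pose(OA,YA,T,0)); snap('wa3')
E
```

```text
clock: 6.7
eef_pos: [0.612, 0.2467, 0.1965]
tool_rot: [0.548, 0.774, 0.259, 0.183]
ft_force: [-0.2, 0.4, 0.3]
grip_width: 0.0857
t 6.7 p [0.612  0.2467 0.1965] w 0.0857 F [-0.2  0.4  0.3] j [ 0.4   0.17 -0.41  0.35 -0.04  0.05]
to go mm world [ 16.5  10.6 -23.4] tool units shift [0.18 0.04 1.21] turn deg [-0.03  0.23 -0.27] units [-0.     0.001 -0.002]
```

View pics/wa3.png

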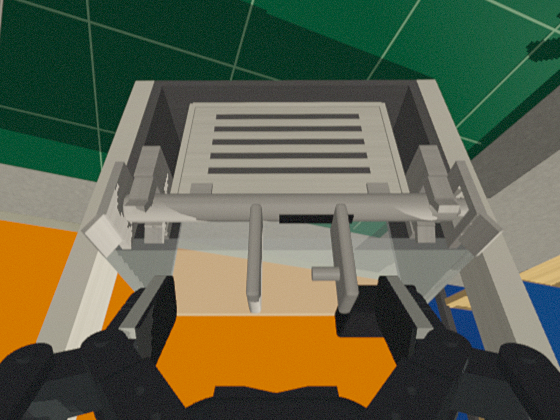

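```bash
python3 -m inch '[[0.17,0.04,0.3,0,0.001,-0.002,-1],[0,0,0.3,0,0,0,-1],[0,0,0.3,0,0,0,-1],[0,0,0.3,0,0,0,-1],[0,0,0,0,0,0,-1],[0,0,0,0,0,0,-1],[0,0,0,0,0,0,-0.2],[0,0,0,0,0,0,-0.2]]'
python3 - <<'E'
from h import *
need(*pose(OA,YA,T,0)); snap('wa4'); need(*pose(OA,YA,T,0))
E
```

```text
clock: 7.55
eef_pos: [0.6285, 0.2585, 0.1743]
tool_rot: [0.544, 0.776, 0.261, 0.183]
ft_force: [-1.5, 4.0, 4.3]
grip_width: 0.0591
t 7.55 p [0.6285 0.2585 0.1743] w 0.0591 F [-1.5  4.   4.3] j [ 0.41  0.23 -0.4   0.3  -0.04  0.05]
to go mm world [-0.  -1.3 -1.2] tool units shift [-0.05 -0.04  0.03] turn deg [ 0.13 -0.08  0.12] units [ 0.001 -0.     0.001]
t 7.6 p [0.6286 0.2595 0.175 ] w 0.0518 F [-1.9  3.5  3. ] j [ 0.41  0.23 -0.39  0.29 -0.03  0.05]
to go mm world [-0.2 -2.3 -1.9] tool units shift [-0.08 -0.08  0.04] turn deg [ 0.21 -0.2   0.13] units [ 0.001 -0.001  0.001]
```

View pics/wa4.png

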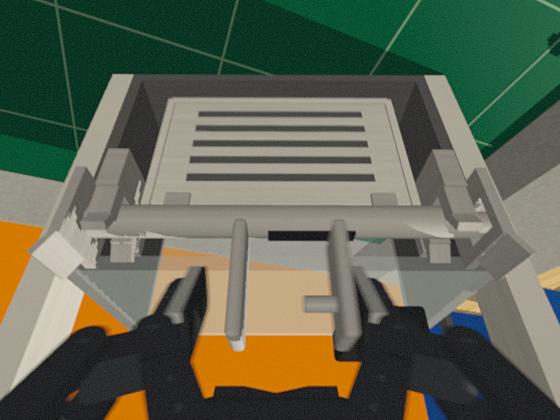

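```bash
python3 -m inch '[[0,0,0,0,0,0,0],[0,0,0,0,0,0,0.1],[0,0,0,0,0,0,0.3],[0,0,0,0,0,0,0.6],[0,0,0,0,0,0,1],[0,0,0,0,0,0,1],[0,0,0,0,0,0,1],[0,0,0,0,0,0,1]]'
python3 - <<'E'
from h import *
need(*pose(OA,YA,T,0)); snap('wa5'); need(*pose(OA,YA,T,0))
E
```

```text
clock: 8.4
eef_pos: [0.6302, 0.257, 0.1766]
tool_rot: [0.545, 0.775, 0.261, 0.185]
ft_force: [-2.5, -3.7, 8.0]
grip_width: 0.0345
t 8.4 p [0.6302 0.257  0.1766] w 0.0345 F [-2.5 -3.7  8. ] j [ 0.4   0.23 -0.39  0.3  -0.04  0.05]
to go mm world [-1.7  0.2 -3.6] tool units shift [ 0.03 -0.14  0.08] turn deg [ 0.36  0.15 -0.01] units [ 0.002  0.001 -0.   ]
t 8.45 p [0.6301 0.2571 0.1766] w 0.0348 F [-3.1 -4.4  8.7] j [ 0.4   0.23 -0.39  0.3  -0.04  0.05]
to go mm world [-1.7  0.2 -3.6] tool units shift [ 0.03 -0.14  0.08] turn deg [ 0.36  0.15 -0.01] units [ 0.002  0.001 -0.   ]
```

View pics/wa5.png

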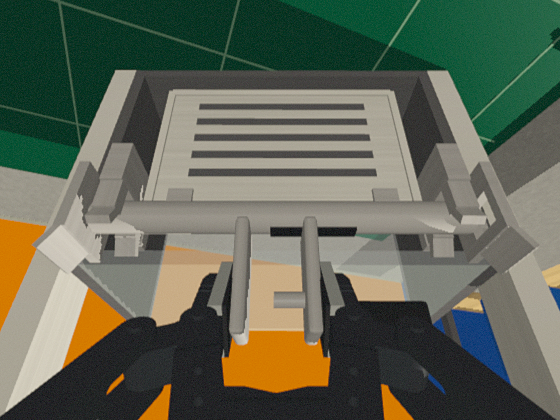

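```bash
python3 -m inch '[[0,0.1,-0.13,0,0,0,1],[0,0.13,-0.17,0,0,0,1],[0,0.13,-0.17,0,0,0,1],[0,0.13,-0.17,0,0,0,1],[0,0.13,-0.17,0,0,0,1],[0,0.13,-0.17,0,0,0,1],[0,0,0,0,0,0,1],[0,0,0,0,0,0,1]]'
python3 - <<'E'
from h import *
need(*pose(OA,YA,T,0)); snap('wa6')
E
```

```text
clock: 9.25
eef_pos: [0.6286, 0.258, 0.2047]
tool_rot: [0.544, 0.776, 0.26, 0.183]
ft_force: [-0.6, -0.3, -3.7]
grip_width: 0.0345
t 9.25 p [0.6286 0.258  0.2047] w 0.0345 F [-0.6 -0.3 -3.7] j [ 0.41  0.2  -0.35  0.38 -0.04  0.05]
to go mm world [ -0.1  -0.8 -31.6] tool units shift [-0.02 -0.78  1.  ] turn deg [0.08 0.01 0.12] units [0.    0.    0.001]
```

View pics/wa6.png

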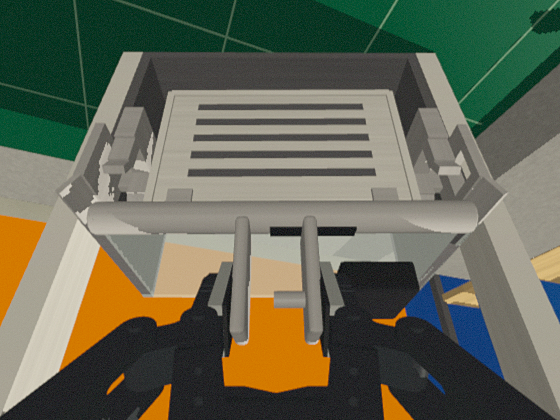

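```bash
cat > bar.py <<'E'
from h import *
import sys
def bar(tag,O,Y,z0,z1,xr=(-25,25)):
    z=np.load(tag+'.npz'); W=pts(z['d'],z,float(z['f'])); xx=np.array([np.cos(Y),np.sin(Y)]);yy=np.array([-xx[1],xx[0]])
    dd=W[...,:2]-O; Q=(np.stack([dd@xx,dd@yy,W[...,2]],-1)*1000).reshape(-1,3)
    for a,b in((-65,-30),(-10,5),(30,65)):
        m=(Q[:,1]>a)&(Q[:,1]<b)&(Q[:,0]>xr[0])&(Q[:,0]<xr[1])&(Q[:,2]>z0)&(Q[:,2]<z1); A=Q[m]
        print(tag,a,b,m.sum(),'x',np.percentile(A[:,0],[2,50,98]).round(1),'z',np.percentile(A[:,2],[2,50,98]).round(1))
    # tool-frame bar: points
    p,r=z['p'],z['r']; V=((W.reshape(-1,3)-p)@r)*1000
    return V
if __name__=='__main__':
    bar('wa5',OA,YA,140,163); bar('wa6',OA,YA,168,195)
    for t in('wa5','wa6'):
        z=np.load(t+'.npz'); W=pts(z['d'],z,float(z['f'])); V=((W-z['p'])@z['r'])*1000
        for u in (140,180,280,370,420,455): print(t,u,V[218,u].round(1),W[218,u].round(4))
E
python3 bar.py
```

```text
wa5 -65 -30 3592 x [-6.8 -3.  22.7] z [140.6 155.  162.5]
wa5 -10 5 1565 x [-6.7 -2.6 22.8] z [140.7 155.4 162.3]
wa5 30 65 3564 x [-6.6 -2.9 22.7] z [140.5 154.8 162.4]
wa6 -65 -30 2832 x [-7.8 -5.   3.4] z [168.4 181.2 185.8]
wa6 -10 5 1223 x [-8.  -5.2  3.4] z [168.5 181.7 186.4]
wa6 30 65 2751 x [-8.  -5.5  3.3] z [168.4 180.8 185.6]
wa5 140 [-62.4 -27.2   7.6] [0.6352 0.1925 0.1542]
wa5 180 [-43.8 -27.6   6.5] [0.628  0.2097 0.1548]
wa5 280 [  1.7 -27.3   7.4] [0.6134 0.2528 0.1542]
wa5 370 [ 42.7 -27.6   6.6] [0.5989 0.2911 0.1546]
wa5 420 [ 65.6 -27.5   6.9] [0.5914 0.3128 0.1543]
wa5 455 [ 77.3 -30.3  -0.9] [0.5809 0.3215 0.1588]
wa6 140 [-62.9 -26.8   8.7] [0.6348 0.1933 0.1817]
wa6 180 [-43.9 -27.5   6.8] [0.6268 0.2106 0.1827]
wa6 280 [  1.7 -27.4   7.1] [0.6115 0.2536 0.1825]
wa6 370 [ 43.  -27.3   7.6] [0.5978 0.2925 0.1822]
wa6 420 [ 65.8 -27.4   7.2] [0.5898 0.3139 0.1823]
wa6 455 [ 81.8 -27.5   7.1] [0.5842 0.3288 0.1824]
```

```bash
python3 -m inch '[[0,-0.35,-0.3,0,0,0,1],[0,-0.56,-0.45,0,0,0,1],[0,-0.56,-0.45,0,0,0,1],[0,-0.56,-0.45,0,0,0,1],[0,-0.56,-0.45,0,0,0,1],[0,-0.56,-0.45,0,0,0,1],[0,-0.5,-0.7,0,0,0,1],[0,-0.3,-0.7,0,0,0,1]]'
python3 - <<'E'
from h import *
z=np.load('wa5.npz'); 
# grasp relative to A seat
def rel(p,r,O,Y):
    Rz=Rot.from_euler('z',Y).as_matrix(); return Rz.T@(p-np.array([*O,.15])),Rz.T@r
g,G=rel(z['p'],z['r'],OA,YA); print('grasp in A',g.round(4)); np.savez('g.npz',g=g,G=G)
Rz=Rot.from_euler('z',YB).as_matrix()
P=np.array([*OB,.15])+Rz@(g+np.array([-.13,0,.06])); R=Rz@G
need(P,R); o,p,r=state(); print('shift in final axes',(R.T@(P-p)/.025).round(2),P)
E
```

```text
clock: 10.1
eef_pos: [0.4957, 0.2098, 0.2221]
tool_rot: [0.545, 0.777, 0.258, 0.182]
ft_force: [-0.9, 1.2, -2.2]
grip_width: 0.0343
grasp in A [ 0.0128 -0.0037  0.0266]
t 10.1 p [0.4957 0.2098 0.2221] w 0.0343 F [-0.9  1.2 -2.2] j [ 0.43 -0.1  -0.61  0.42 -0.05  0.06]
to go mm world [   1.6 -350.4   14.6] tool units shift [-13.2   -3.43  -3.27] turn deg [ -0.38 -29.28  38.67] units [-0.002 -0.163  0.215]
shift in final axes [-12.27   5.72   3.66] [ 0.49729376 -0.14056793  0.23662848]
```

```bash
python3 -m inch '[[0,0,0,0,-0.0204,0.0269,1],[0,0,0,0,-0.0204,0.0269,1],[0,0,0,0,-0.0204,0.0269,1],[0,0,0,0,-0.0204,0.0269,1],[0,0,0,0,-0.0204,0.0269,1],[0,0,0,0,-0.0204,0.0269,1],[0,0,0,0,-0.0204,0.0269,1],[0,0,0,0,-0.0204,0.0269,1]]'
python3 -m inch '[[-0.77,0.45,0.1,0,0,0,1],[-0.77,0.36,0.23,0,0,0,1],[-0.77,0.36,0.23,0,0,0,1],[-0.77,0.36,0.23,0,0,0,1],[-0.77,0.36,0.23,0,0,0,1],[-0.77,0.36,0.23,0,0,0,1],[-0.77,0.36,0.23,0,0,0,1],[-0.77,0.36,0.23,0,0,0,1]]'
python3 -m inch '[[-0.77,0.36,0.23,0,0,0,1],[-0.77,0.36,0.23,0,0,0,1],[-0.77,0.36,0.23,0,0,0,1],[-0.77,0.36,0.23,0,0,0,1],[-0.77,0.36,0.23,0,0,0,1],[-0.77,0.36,0.23,0,0,0,1],[-0.77,0.36,0.23,0,0,0,1],[-0.77,0.36,0.23,0,0,0,1]]'
cat >> h.py <<'E'
def bpose(dx,dy,dz):
    z=np.load('g.npz'); Rz=Rot.from_euler('z',YB).as_matrix()
    return np.array([*OB,.15])+Rz@(z['g']+np.array([dx,dy,dz])),Rz@tilt_rot(0,T) if 0 else Rz@z['G']
E
python3 - <<'E'
from h import *
need(*bpose(-.13,0,.06)); snap('wb2'); need(*bpose(-.13,0,.03))
E
```

```text
clock: 10.9
eef_pos: [0.4976, 0.2111, 0.2236]
tool_rot: [0.816, 0.482, 0.161, 0.274]
ft_force: [-0.6, 0.7, -4.0]
grip_width: 0.0346
clock: 11.7
eef_pos: [0.4981, 0.0343, 0.2346]
tool_rot: [0.815, 0.484, 0.162, 0.274]
ft_force: [-0.2, 0.2, -3.4]
grip_width: 0.0343
clock: 12.5
eef_pos: [0.4985, -0.1415, 0.2417]
tool_rot: [0.815, 0.483, 0.162, 0.274]
ft_force: [0.0, 0.8, -3.0]
grip_width: 0.0342
t 12.5 p [ 0.4985 -0.1415  0.2417] w 0.0342 F [ 0.   0.8 -3. ] j [-0.16 -0.15 -0.6   0.5  -0.21  0.28]
to go mm world [-1.2  0.9 -5.1] tool units shift [ 0.01 -0.17  0.13] turn deg [-0.22  0.06 -0.07] units [-0.001  0.    -0.   ]
t 12.55 p [ 0.4985 -0.1443  0.2423] w 0.0345 F [-0.2 -4.1 -2.7] j [-0.16 -0.15 -0.6   0.5  -0.21  0.28]
to go mm world [ -1.2   3.8 -35.7] tool units shift [ 0.12 -0.95  1.07] turn deg [-0.11  0.31 -0.19] units [-0.001  0.002 -0.001]
```

View pics/wb2.png

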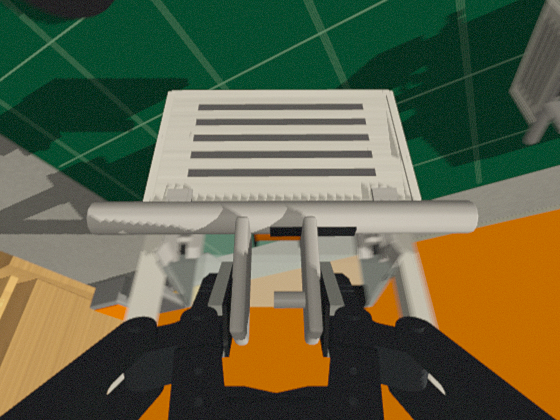

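```bash
python3 - <<'E'
from h import *
need(*bpose(-.04,0,.034))
E
```

```text
t 12.55 p [ 0.4985 -0.1443  0.2423] w 0.0345 F [-0.2 -4.1 -2.7] j [-0.16 -0.15 -0.6   0.5  -0.21  0.28]
to go mm world [ 77.9 -39.2 -31.7] tool units shift [0.14 2.01 3.12] turn deg [-0.11  0.31 -0.19] units [-0.001  0.002 -0.001]
```

```bash
python3 -m inch '[[0.02,0.33,0.52,0,0,0,1],[0.02,0.33,0.52,0,0,0,1],[0.02,0.33,0.52,0,0,0,1],[0,0.33,0.52,0,0,0,1],[0,0.33,0.52,0,0,0,1],[0,0.33,0.52,0,0,0,1],[0,0,0,0,0,0,1],[0,0,0,0,0,0,1]]'
python3 - <<'E'
from h import *
need(*bpose(-.04,0,.034)); snap('wb3'); need(*bpose(0,0,.034))
from cl import an
an('wb3',OB,YB)
E
```

```text
clock: 13.35
eef_pos: [0.5753, -0.1809, 0.209]
tool_rot: [0.816, 0.483, 0.161, 0.274]
ft_force: [-0.5, -0.4, -3.6]
grip_width: 0.0345
t 13.35 p [ 0.5753 -0.1809  0.209 ] w 0.0345 F [-0.5 -0.4 -3.6] j [-0.22  0.06 -0.5   0.39 -0.17  0.23]
to go mm world [ 1.1 -2.6  1.6] tool units shift [-0.07  0.11  0.  ] turn deg [-0.3   0.1  -0.07] units [-0.002  0.001 -0.   ]
t 13.4 p [ 0.5753 -0.1808  0.2093] w 0.0344 F [-0.3 -0.5 -3.9] j [-0.22  0.06 -0.5   0.39 -0.17  0.23]
to go mm world [ 36.3 -21.8   1.3] tool units shift [-0.07  1.38  0.98] turn deg [-0.27  0.08 -0.07] units [-0.002  0.    -0.   ]
wb3 1 7742 front x [21.7 22.2 22.7] y range [104.2 105.8 119.2 127.4 127.9]
   bracket 533 [[-15.6, 67.0, 153.8], [21.8, 76.0, 161.8], [24.6, 86.9, 165.0]] cheek 890 [[-14.1, 89.5, 146.5], [8.0, 96.8, 165.1], [24.1, 111.7, 174.5]]
wb3 -1 7408 front x [21.6 22.1 22.6] y range [-128.1 -127.6 -119.3 -104.5 -103.8]
   bracket 558 [[-16.6, -87.2, 147.8], [21.8, -77.4, 161.1], [24.2, -66.7, 164.7]] cheek 829 [[-14.2, -111.7, 146.2], [8.1, -96.7, 164.4], [24.1, -89.4, 174.1]]
```

View pics/wb3.png

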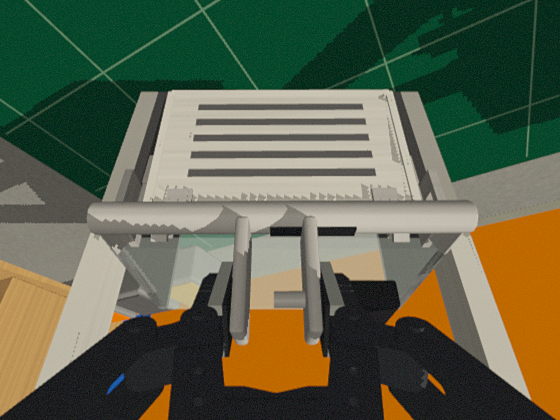

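```bash
python3 -m inch '[[-0.07,0.23,0.163,-0.001,0,0,1],[0,0.23,0.163,0,0,0,1],[0,0.23,0.163,0,0,0,1],[0,0.23,0.163,0,0,0,1],[0,0.23,0.163,0,0,0,1],[0,0.23,0.163,0,0,0,1],[0,0,0,0,0,0,1],[0,0,0,0,0,0,1]]'
python3 - <<'E'
from h import *
need(*bpose(0,0,.034)); snap('wb4'); need(*bpose(0,0,0))
from cl import an
an('wb4',OB,YB)
from bar import bar
V=bar('wb4',OB,YB,170,200)
z=np.load('wb4.npz'); W=pts(z['d'],z,float(z['f'])); Rz=Rot.from_euler('z',YB).as_matrix()
q=(W-np.array([*OB,.15]))@Rz*1000
for v in (212,222): print([q[v,u].round(1).tolist() for u in range(84,486,4) if u<104 or u>464])
E
```

```text
clock: 14.2
eef_pos: [0.6124, -0.2032, 0.2109]
tool_rot: [0.815, 0.483, 0.162, 0.276]
ft_force: [-0.4, -0.3, -2.7]
grip_width: 0.0342
t 14.2 p [ 0.6124 -0.2032  0.2109] w 0.0342 F [-0.4 -0.3 -2.7] j [-0.25  0.13 -0.41  0.39 -0.15  0.2 ]
to go mm world [-0.9  0.5 -0.3] tool units shift [ 0.   -0.04 -0.02] turn deg [-0.06  0.09 -0.08] units [-0.     0.001 -0.   ]
t 14.25 p [ 0.6122 -0.2031  0.2108] w 0.0346 F [-0.9 -0.6 -3.1] j [-0.25  0.13 -0.41  0.39 -0.15  0.2 ]
to go mm world [ -0.7   0.4 -34.2] tool units shift [ 0.   -0.85  1.07] turn deg [-0.07  0.09 -0.07] units [-0.  0. -0.]
wb4 1 11341 front x [21.8 22.3 22.7] y range [104.3 108.9 116.8 127.2 127.8]
   bracket 1477 [[-17.6, 72.6, 145.7], [-13.0, 77.0, 155.3], [15.3, 82.8, 163.3]] cheek 2725 [[-14.1, 92.2, 146.0], [-1.6, 95.2, 163.7], [22.1, 102.4, 174.4]]
wb4 -1 11781 front x [21.6 22.1 22.6] y range [-128.  -127.5 -117.7 -109.8 -104.5]
   bracket 1524 [[-17.8, -83.0, 145.7], [-10.8, -77.1, 155.3], [16.1, -66.6, 165.9]] cheek 2819 [[-14.3, -101.9, 145.8], [-2.5, -94.6, 162.8], [21.6, -92.2, 173.9]]
wb4 -65 -30 3315 x [-5.3 -2.   5.7] z [170.6 185.8 191.8]
wb4 -10 5 1433 x [-5.  -1.4  5.9] z [170.6 186.2 192.4]
wb4 30 65 3235 x [-5.  -1.8  5.9] z [170.5 185.4 191.5]
[[25.3, -112.1, 15.8], [-4.5, -90.2, 36.1], [-4.0, -88.7, 35.7], [-3.7, -87.0, 35.5], [-4.5, -84.7, 36.1], [-3.7, 84.2, 35.7], [-4.5, 85.5, 36.2], [-3.9, 87.7, 35.8], [27.5, 111.8, 14.5], [24.6, 111.9, 16.5]]
[[28.6, -112.2, 20.4], [-2.7, -89.8, 40.3], [-2.0, -88.3, 39.9], [-1.7, -86.7, 39.7], [-2.2, -84.6, 40.0], [-1.0, 84.3, 39.4], [-1.0, 86.1, 39.4], [-0.3, 88.4, 39.0], [31.4, 112.2, 18.8], [26.9, 111.3, 21.7]]
```

View pics/wb4.png

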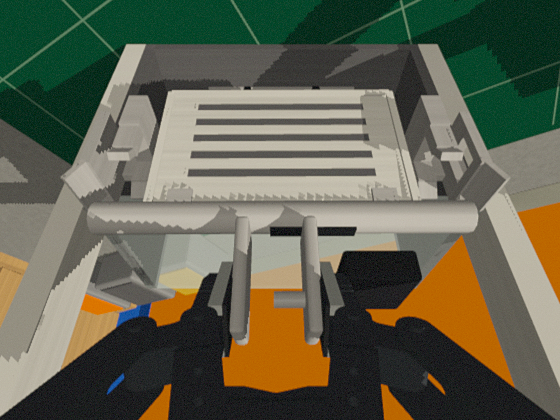

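```bash
python3 -m inch '[[0.01,-0.083,-0.063,0,0,0,1],[0,-0.12,0.16,0,0,0,1],[0,-0.12,0.16,0,0,0,1],[0,-0.12,0.16,0,0,0,1],[0,-0.12,0.16,0,0,0,1],[0,0,0,0,0,0,1],[0,0,0,0,0,0,1],[0,0,0,0,0,0,1]]'
python3 - <<'E'
from h import *
need(*bpose(-.0017,0,0)); snap('wb5')
from bar import bar
V=bar('wb5',OB,YB,152,178)
E
```

```text
clock: 15.05
eef_pos: [0.6107, -0.2019, 0.1916]
tool_rot: [0.815, 0.483, 0.162, 0.276]
ft_force: [0.8, -0.4, -3.8]
grip_width: 0.0349
t 15.05 p [ 0.6107 -0.2019  0.1916] w 0.0349 F [ 0.8 -0.4 -3.8] j [-0.25  0.15 -0.45  0.34 -0.16  0.2 ]
to go mm world [ -0.7   0.  -15. ] tool units shift [-0.01 -0.38  0.46] turn deg [ 0.02  0.07 -0.09] units [ 0.  0. -0.]
wb5 -65 -30 3680 x [-7.3 -3.8 23.8] z [152.6 165.3 172.4]
wb5 -10 5 1518 x [-7.2 -3.1 23.7] z [152.7 166.2 173.1]
wb5 30 65 3625 x [-7.  -3.5 23.8] z [152.7 165.  172.1]
```

View pics/wb5.png

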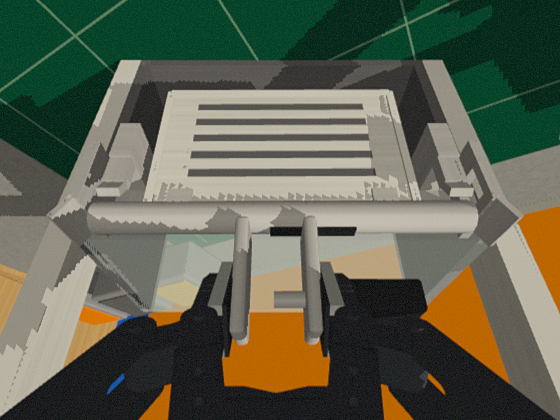

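```bash
python3 -m inch '[[0,-0.07,0.07,0,0,0,1],[0,-0.06,0.08,0,0,0,1],[0,-0.06,0.08,0,0,0,1],[0,-0.06,0.08,0,0,0,1],[0,-0.06,0.08,0,0,0,1],[0,-0.06,0.08,0,0,0,1],[0,0,0,0,0,0,1],[0,0,0,0,0,0,1]]'
python3 - <<'E'
from h import *
need(*bpose(-.0017,0,0)); snap('wb6')
from bar import bar
V=bar('wb6',OB,YB,140,163,(-15,10))
E
```

```text
clock: 15.9
eef_pos: [0.6106, -0.2019, 0.1772]
tool_rot: [0.815, 0.483, 0.163, 0.277]
ft_force: [-2.7, -0.4, 1.0]
grip_width: 0.0346
t 15.9 p [ 0.6106 -0.2019  0.1772] w 0.0346 F [-2.7 -0.4  1. ] j [-0.25  0.17 -0.47  0.29 -0.16  0.2 ]
to go mm world [-0.6  0.1 -0.5] tool units shift [-0.01 -0.03  0.  ] turn deg [ 0.07  0.07 -0.1 ] units [ 0.     0.    -0.001]
wb6 -65 -30 2856 x [-7.4 -4.6  4.1] z [140.5 153.3 158. ]
wb6 -10 5 1253 x [-7.3 -4.3  3.8] z [140.4 153.8 158.8]
wb6 30 65 2816 x [-7.3 -4.6  3.7] z [140.5 153.  157.9]
```

View pics/wb6.png

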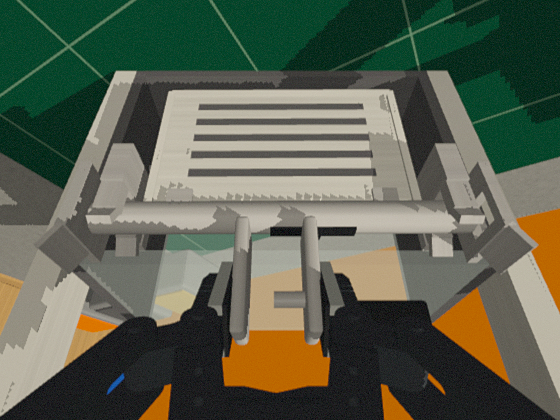

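```bash
python3 -m inch '[[0,0,0,0,0,0,0.15],[0,0,0,0,0,0,0.05],[0,0,0,0,0,0,-0.1],[0,0,0,0,0,0,-0.25],[0,0,0,0,0,0,-0.4],[0,0,0,0,0,0,-0.6],[0,0,0,0,0,0,-1],[0,0,0,0,0,0,-1]]'
python3 - <<'E'
from h import *
need(*bpose(-.0017,0,0)); snap('wb7')
from bar import bar
V=bar('wb7',OB,YB,140,163,(-15,10))
E
```

```text
clock: 16.75
eef_pos: [0.6103, -0.2023, 0.1768]
tool_rot: [0.815, 0.483, 0.162, 0.277]
ft_force: [0.4, -0.9, -1.0]
grip_width: 0.0852
t 16.75 p [ 0.6103 -0.2023  0.1768] w 0.0852 F [ 0.4 -0.9 -1. ] j [-0.25  0.17 -0.47  0.29 -0.16  0.2 ]
to go mm world [-0.2  0.5 -0.1] tool units shift [ 0.01 -0.02 -0.01] turn deg [ 0.04  0.13 -0.11] units [ 0.     0.001 -0.001]
wb7 -65 -30 2752 x [-8.9 -6.3  2.1] z [140.4 153.1 157.5]
wb7 -10 5 1249 x [-9.3 -6.3  2.3] z [140.5 153.8 158.4]
wb7 30 65 2836 x [-9.3 -6.7  2.2] z [140.5 153.3 157.7]
```

View pics/wb7.png

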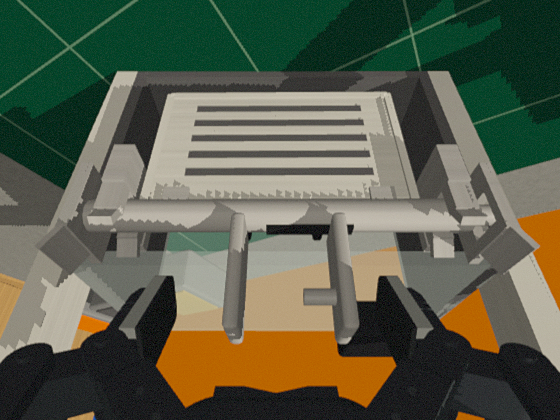

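Released: the tabs are apart at columns 237 and 342, the same 105 px spacing as before the squeeze, and the bar is low in both brackets. Next I back off along the tool axis.

```bash
python3 -m inch '[[0,0,-0.3,0,0,0,-1],[0,0,-0.6,0,0,0,-1],[0,0,-0.8,0,0,0,-1],[0,0,-0.8,0,0,0,-1],[0,0,-0.8,0,0,0,-1],[0,0,-0.8,0,0,0,-1],[0,0,-0.8,0,0,0,-1],[0,0,-0.3,0,0,0,-1]]'
python3 -m inch '[[0,0,0,0,0,0,-1],[0,0,0,0,0,0,-1],[0,0,0,0,0,0,-1],[0,0,0,0,0,0,-1],[0,0,0,0,0,0,-1],[0,0,0,0,0,0,-1],[0,0,0,0,0,0,-1],[0,0,0,0,0,0,-1]]'
python3 - <<'E'
from h import *
snap('wb8')
from bar import bar
V=bar('wb8',OB,YB,140,163,(-15,10))
t=cv2.imread('pics/wb8.png')
cv2.imwrite('pics/wb8c.png',cv2.resize(t[80:270,130:430],None,fx=2.6,fy=2.6,interpolation=cv2.INTER_CUBIC))
z=np.load('wb8.npz');W=pts(z['d'],z,float(z['f']));Rz=Rot.from_euler('z',YB).as_matrix();Q=(((W-np.array([*OB,0]))@Rz)*1000).reshape(-1,3)
for s0,s1 in((-30,-10),(15,40)):
    m=(Q[:,1]>s0)&(Q[:,1]<s1)&(np.abs(Q[:,0])<25)&(Q[:,2]>168)&(Q[:,2]<212); print('tab',m.sum(),np.percentile(Q[m],[3,25,50,75,97],axis=0).round(1).tolist())
for n in('side','top'):
    im,d,c,f=cam(n); cv2.imwrite(f'pics/{n}1.png',im)
im=cv2.imread('pics/side1.png'); cv2.imwrite('pics/side1c.png',cv2.resize(im[100:310,170:400],None,fx=2.8,fy=2.8,interpolation=cv2.INTER_CUBIC))
E
```

```text
clock: 17.6
eef_pos: [0.5412, -0.1634, 0.2825]
tool_rot: [0.814, 0.483, 0.164, 0.277]
ft_force: [0.1, 0.6, 0.6]
grip_width: 0.0854
clock: 18.4
eef_pos: [0.5412, -0.1636, 0.2796]
tool_rot: [0.815, 0.483, 0.162, 0.276]
ft_force: [0.2, 0.5, 0.1]
grip_width: 0.0856
wb8 -65 -30 872 x [-9.  -5.7  3.1] z [140.7 154.1 157.6]
wb8 -10 5 401 x [-9.1 -5.5  2.3] z [140.4 154.7 158.6]
wb8 30 65 871 x [-9.4 -6.4  1.5] z [140.7 154.  157.8]
tab 538 [[-13.9, -23.6, 169.7], [-13.0, -21.9, 181.2], [-12.1, -20.2, 193.7], [-3.9, -18.6, 204.3], [9.0, -17.9, 205.7]]
tab 613 [[-14.1, 17.0, 169.7], [-13.1, 20.2, 182.0], [-11.9, 21.8, 192.5], [-2.9, 23.8, 203.2], [8.7, 25.7, 205.7]]
```

View pics/wb8c.png

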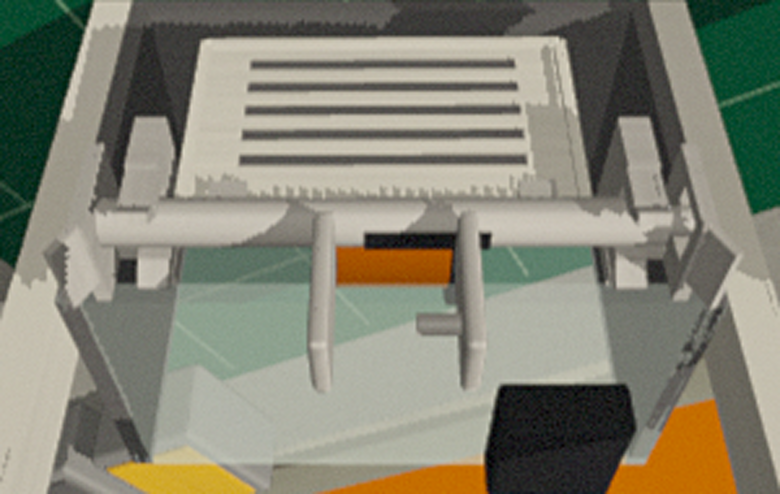

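View pics/side1c.png

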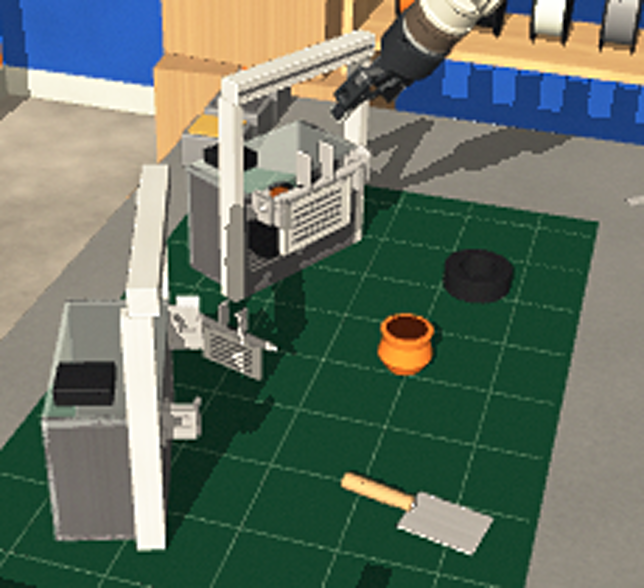

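```bash
python3 -c "
from h import *
bot.job_done(); print(bot.get_obs()['clock'])"
```

```text
the job is handed in; nothing more can be done
the job is handed in; nothing more can be done
```

The grille door now hangs on the loaded dryer, the same way round. I handed the job in at about 18.6 s of the 51 s allowed. It reports no verdict, so the checks below are my own measurements.

**What I did:**
- I squeezed the tabs to 34.5 mm by the gripper's reading, which is fully squeezed, while the bar was still seated in the empty dryer.
- I lifted the bar level to about 178 mm (172 mm needed) and took it out to the front.
- I lowered it into the loaded dryer's brackets, released it and backed clear.

**Last checks:**

| Check | Measured | Needed |
|---|---|---|
| Bar axis height, both sides | about 150 mm | not more than 154 mm |
| Bar centre from the seat | about 3 mm (roughly -1 mm in x, -2.7 mm in y) | under 8 mm |
| Tab spacing | same as before the squeeze, so the pin is fully out | within 3 mm of full travel |
| Pin tip along y, worked out from the tabs rather than seen directly | about 101 mm | over 98 mm |

- **Door and robot:** the door looked plumb and still in the pictures. The force on the tool was near zero, with the gripper well clear.
- **Bystanders:** in the last side view the vase, spool and scraper looked undisturbed. I did not measure their positions again.

**Disagreements:** the first top-view estimate of the dryers was off by about 5 mm, and the wrist camera's depth readings corrected it. The door sits about 2.7 mm towards the plain end, nearly the full 3 mm of play.

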